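# Find the sealed case that rattles and hold it up for inspection

### The arm

A 7-joint arm with a two-finger parallel gripper is mounted at the origin on a cart in front of the work surface, level with it; the furniture and walls round the work are solid. World frame = base frame: x ahead of the robot, y to its left, z up, the work surface at z = 0. Lengths are in m, angles in rad, forces in N, time in s.
With the tool pointing down it reaches from about 0.425 to 0.875 m from the base axis. Payload 4.7 kg.
Tool frame: the origin (TCP) lies between the finger pads; the fingertips stand 14 mm ahead of it and the grasp point (between the pads) lies 5 mm behind it; z points along the fingers, y is the line along which they close (so a half turn about z gives the same grasp; the last joint's range is limited). The gripper opens to 87 mm and grips with 3 to 60 N. Pads are 19 mm wide; open, the fingers measure 117 mm over their backs; the gripper's body (75 mm by 190 mm) begins 51 mm behind the grasp point.
Start: joints at [1.29, 0.321, -0.07, 1.45, 0.023, 1.371, -0.057], TCP at [0.189, -0.622, 0.237] pointing down, gripper open.
Joint ranges: [-2.86, 2.86], [-0.3, 2.09], [-1.38, 1.24], [0.06, 2.45], [-1.56, 4.7], [0.09, 2.05], [-2.69, 2.69]. Speed limits (rad/s): [2.57, 2.57, 3.14, 3.14, 3.14, 3.14, 3.14].

### API

Orientations are given as a rotation vector (axis times angle).
In Python, from bench import ctrl gives the robot as it stands.
- The arm moves only by the tool step_arm, never from a script. Its argument "commands" is a list of rows, each an object with "travel": the shift along the tool's x, y, z in m, a list of three; "turn": the turn, a rotation vector about the tool's x, y, z in degrees, a list of three. A call has 1 to 5 rows; each row is the pose to reach, as a shift and turn from the pose commanded when the call began, along the tool's axes at that moment; what a row does not reach only later rows make up. A row lasts 1/10 s, in which the tool goes at most 50 mm and 8.59 degrees, less where a joint would pass 70% of its speed; a pose out of reach is approached as far as the arm can. A call with a gripper value outside its range is refused whole. "gripper" is the opening, from 0 (shut) to 1 (fully open), set as the call begins (left out, the last holds). The fingers move at their own pace and stop on an object; "force" is the grip in N (left out, the last holds). Time passes only in rows, so rows that repeat a pose let the fingers close. It gives the time, the measured TCP pose, the force, the opening and the grip force at its end, in the units of the state.
- ctrl.get_state(): the state, without advancing time (a new reading comes with each control period).
- ctrl.get_image(name): name is "scene" or "top" or "wrist"; returns the picture (400x640x3 uint8, red, green, blue); there is no depth.
- ctrl.camera_model(name): a dict with "fx", "fy", "cx", "cy" (pixels), "R" (3x3) and "t" (3): a world point X has camera coordinates R X + t; the wrist camera has in their place "T_tool_cam" (4x4, takes a point from camera to tool coordinates, whose origin is the TCP and whose axes are the flange's). Camera axes: x right, y down, z forward; pixel columns grow to the right and rows downward; lengths in m; the calibration is good to about 2 mm. The wrist camera is an equidistant fisheye: a pixel r from the principal point sees the ray r / f radians off the axis. A picture is of the moment at which its call begins: read the wrist's pose just before it. camera_model takes no time and is no camera call.
- ctrl.close_job(): hands the job in; it is judged then, once.
The state is a dict: "time": time; "joint_positions": joint angles; "qd": joint speeds; "joint_torque": joint torques, N m; "position": TCP position; "tool_rot": TCP orientation; "ft_force": force on the tool from outside, world axes, zero at the start; "torque": the same for the moment, N m; "grip_width": opening from 0.0 (shut) to 1.0 (fully open); "grip_force": force on a finger pad.
Only numpy, scipy, OpenCV 4.12 (cv2) and the standard library are available. Lean on these libraries where they do the work, as an engineer would, in place of code of your own. Each camera call takes 0.05 s, during which the arm holds its last target. There are 200 camera calls.

### The job

One of the three sealed grey cases on the blue mat has a loose steel ball inside. Working from left to right, lift each case just clear of its place on the mat and shake it or rock it briskly end to end there to tell whether it rattles, trying all three; put the sound ones back level on their own places, and do not turn a case over, drop it or disturb the other things on the bench. Finish while holding the one that rattles still and level over the green pad, well clear of it but no more than a couple of hand-widths up, and do not put it down or let go.

Things in the scene. Friction and masses are not known exactly. Their poses are not given: they have to be found in the camera images.
- case_a: sealed grey plastic case, orange band round the middle, 120 mm long (its x) by 50 mm wide (its y) by 42 mm high, 0.2 to 0.55 kg; it cannot be opened; origin at the centre of its underside, z up. Any of the three identical cases may be the one that rattles, whatever its letter or place
- case_b: identical to case_a in look, size, origin and axes. In the case that rattles the ball (30 mm, 0.11 kg) rolls freely up to 41 mm either way along the length, knocks on the end walls and shifts the weight to the lower end; the sound cases hold nothing that moves, their weight central
- case_c: identical to case_a in look, size, origin and axes. In the case that rattles the ball (30 mm, 0.11 kg) rolls freely up to 41 mm either way along the length, knocks on the end walls and shifts the weight to the lower end; the sound cases hold nothing that moves, their weight central
- mat: blue mat, fixed, 155 mm (x) by 400 mm (y), 4 mm thick, with three white outlined places in a row along its y, 125 mm apart, each with a case lying roughly along the mat's x; origin at the centre of the underside
- place_left (a point): centre of the outlined place at the left (+y) end of the mat, seen from the robot, on the mat's top face; axes as the mat
- place_middle (a point): centre of the outlined place at the middle of the mat, seen from the robot, on the mat's top face; axes as the mat
- place_right (a point): centre of the outlined place at the right (-y) end of the mat, seen from the robot, on the mat's top face; axes as the mat
- pad: green square inspection pad with an aluminium rim, fixed, 110x110 mm, 6 mm high, on the right of the mat; origin at the centre of its underside
- bottle_oil: small amber bottle, 28 mm across, 60 mm high, a bystander on the far side of the bench; to be left alone
- bottle_glue: small white bottle with a blue nozzle, 26 mm across, 66 mm high, a bystander on the far side of the bench; to be left alone
There are look-alikes about, which are no part of the job. Leave any red look-alike of the case_b alone.

How it is judged:
By the outcome, as a careful person would: the job done as asked, in the order asked, and still so for the second after the job is handed in, while the arm keeps its last pose, push and grip.
It also fails if it takes over 72 s, if anything falls off the work surface, if the arm or the gripper's body presses on something with over 40 N, if the wrist force passes 120 N, or if a joint passes its speed limit or range.

## Working session

There is one attempt and no reset: what is moved stays moved. The work goes in short steps, Python scripts to look and compute and a tool call to move; the robot and the scene stay as the last step left them, time stands still between calls to the robot, and variables do not carry over. Pictures are saved under pics/ and viewed, at most 10 in all, crops included, and the job is handed in when it is done.

Besides the shell and the picture viewer there is one more tool, called after "Emit:" as name(argument=value, ...) on one line, values as JSON. step_arm: Moves the arm, as the interface text tells. Its arguments: {"type":"object","properties":{"commands":{"type":"array"},"gripper":{"type":"number"},"force":{"type":"number"}},"required":["commands"]}

```bash
mkdir -p pics; ls; python3 - <<'E'
from bench import ctrl
import cv2,numpy as np
s=ctrl.get_state();print(s)
for n in("top","scene"):
    im=ctrl.get_image(n);cv2.imwrite(f"pics/{n}0.png",im[:,:,::-1])
    print(n,ctrl.camera_model(n))
print(ctrl.camera_model("wrist"))
E
```

```text
pics
{'time': 0.0, 'joint_positions': array([ 1.29009632,  0.32182275, -0.07005107,  1.45167685,  0.02261731,
        1.37078017, -0.05690089]), 'qd': array([-0.00152001, -0.00021037, -0.00092749,  0.00155188, -0.00279884,
       -0.0019119 ,  0.00170148]), 'joint_torque': array([-3.93158427e-05, -4.91286993e+01, -4.03884519e-01, -3.12536895e+01,
       -6.40479103e-02,  4.37580119e-02,  1.82288863e-04]), 'position': array([ 0.18863271, -0.62148147,  0.23546046]), 'tool_rot': array([-3.10568805e+00, -4.61124818e-01,  6.31796077e-04]), 'ft_force': array([-0.38398057,  0.50468132,  0.59430303]), 'torque': array([ 0.0405045 ,  0.02164727, -0.00025062]), 'grip_force': 0.0, 'grip_width': 1.0000135212477979}
top {'fx': 508.0201669514971, 'fy': 508.0201669514971, 'cx': 312.70148876223783, 'cy': 196.83357318982308, 'R': array([[ 0.01947431, -0.99979441, -0.00564732],
       [-0.98222765, -0.01807688, -0.18682096],
       [ 0.18668047,  0.00918516, -0.98237775]]), 't': array([0.03141725, 0.55571696, 1.31006605])}
scene {'fx': 437.5422738971733, 'fy': 437.5422738971733, 'cx': 331.1782181337627, 'cy': 204.23496011781572, 'R': array([[-0.64643767, -0.76258837, -0.02402759],
       [-0.3015933 ,  0.2843312 , -0.91005343],
       [ 0.70082796, -0.58104626, -0.41379394]]), 't': array([0.38256657, 0.22639145, 0.72248967])}
{'fx': 309.70691628693146, 'fy': 309.70691628693146, 'cx': 319.91734226619303, 'cy': 194.2930564928935, 'T_tool_cam': array([[-3.16104887e-04, -9.69067248e-01, -2.46796615e-01,
         6.50120194e-02],
       [ 9.99999894e-01, -2.23895793e-04, -4.01686113e-04,
        -3.37411230e-04],
       [ 3.34004132e-04, -2.46796716e-01,  9.69067216e-01,
        -1.48997046e-01],
       [ 0.00000000e+00,  0.00000000e+00,  0.00000000e+00,
         1.00000000e+00]])}
```

View pics/top0.png

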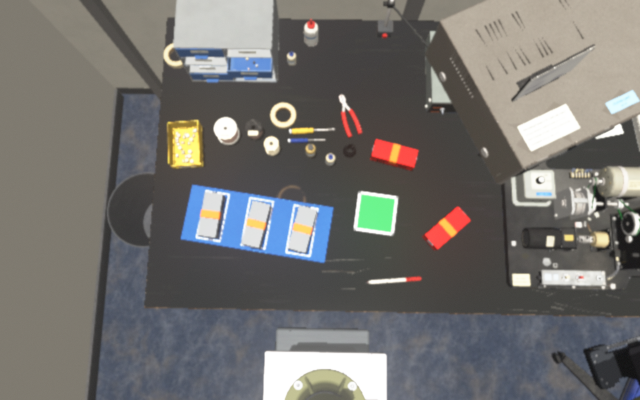

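View pics/scene0.png

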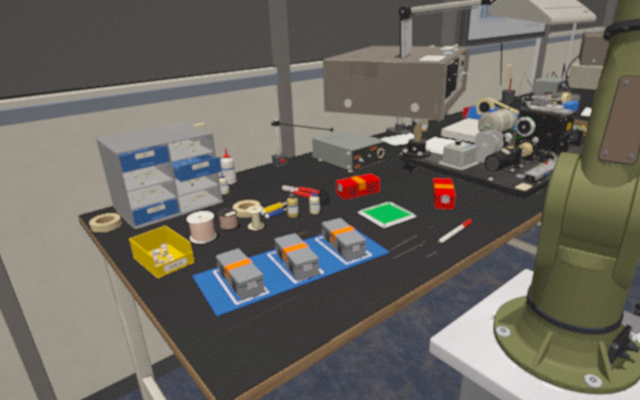

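The top view shows three grey cases with orange bands at (211,215), (257,224) and (303,230) on the blue mat, and the green pad at (376,213). Red look-alikes sit at (395,154) and (447,228), and the bottles are at about (311,150) and (330,158). The three grey cases on the mat fit the description and the red ones don't. Next I'll measure them and make one enlarged crop.

```bash
cat > h.py <<'E'
import numpy as np,cv2
from scipy.spatial.transform import Rotation as Ro
def cast(m,uv,z):
    uv=np.atleast_2d(uv).astype(float)
    d=np.c_[(uv[:,0]-m['cx'])/m['fx'],(uv[:,1]-m['cy'])/m['fy'],np.ones(len(uv))]@m['R']
    c=-m['R'].T@m['t']; return c+d*((z-c[2])/d[:,2])[:,None]
def wcast(m,s,uv,z):
    uv=np.atleast_2d(uv).astype(float); p=uv-[m['cx'],m['cy']]; r=np.hypot(*p.T); th=r/m['fx']
    d=np.c_[p/np.maximum(r,1e-9)[:,None]*np.sin(th)[:,None],np.cos(th)]
    R=Ro.from_rotvec(s['tool_rot']).as_matrix();T=m['T_tool_cam']
    d=d@T[:3,:3].T@R.T; c=R@T[:3,3]+s['position']
    return c+d*((z-c[2])/d[:,2])[:,None]
def mask(im,lo,hi):
    return cv2.inRange(cv2.cvtColor(im,cv2.COLOR_RGB2HSV),np.array(lo),np.array(hi))
def rect(P):
    (c,(w,h),a)=cv2.minAreaRect((P[:,:2]*1000).astype(np.float32))
    if w<h: w,h,a=h,w,a-90
    return np.round(c,1),round(w,1),round(h,1),round((a+90)%180-90,1)
E
python3 - <<'E'
from h import *
from bench import ctrl
m=ctrl.camera_model("top")
im=cv2.imread("pics/top0.png")[:,:,::-1].copy()
def blobs(mk,z,amin,n):
    for c in cv2.findContours(mk,cv2.RETR_EXTERNAL,cv2.CHAIN_APPROX_NONE)[0]:
        if cv2.contourArea(c)>amin:
            p=c[:,0]; print(n,p.mean(0).round(),cv2.contourArea(c),rect(cast(m,p,z)))
blobs(mask(im,[8,150,150],[22,255,255]),.046,60,"band")
roi=np.zeros(im.shape[:2],np.uint8);roi[180:265,175:340]=255
blobs(mask(im,[100,150,80],[125,255,255])&roi,.004,1000,"mat")
blobs(mask(im,[50,120,80],[75,255,255]),.006,500,"pad")
cv2.imwrite("pics/crop.png",cv2.resize(im[175:270,175:480,::-1],None,fx=2.6,fy=2.6,interpolation=cv2.INTER_CUBIC))
E
```

```text
band [448. 227.] 149.5 (array([ 481.1, -318.2]), 54.5, 22.4, 40.9)
band [394. 153.] 142.0 (array([ 682.5, -179.2]), 57.5, 22.5, -15.2)
pad [376. 213.] 944.5 (array([ 522.3, -132. ]), 88.0, 87.5, 82.9)
```

View pics/crop.png

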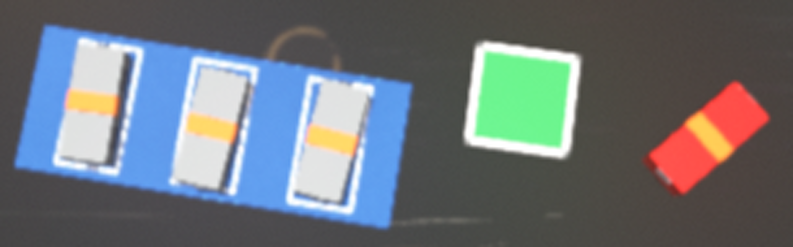

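The crop confirms three grey, orange-banded cases in white outlines on the mat, at top-image pixels of about (210,214), (256,224) and (303,229). The red one at (447,228) is off the mat, so I'll leave it alone. I still need to fix the masks.

```bash
python3 - <<'E'
from h import *
from bench import ctrl
m=ctrl.camera_model("top")
im=cv2.imread("pics/top0.png")[:,:,::-1].copy()
hsv=cv2.cvtColor(im,cv2.COLOR_RGB2HSV)
roi=np.zeros(im.shape[:2],np.uint8);roi[180:265,175:340]=255
mat=mask(im,[100,100,80],[125,255,255])&roi
ys,xs=np.nonzero(mat);print("mat",rect(cast(m,np.c_[xs,ys],.004)))
for n,c in(("L",(210,214)),("M",(257,224)),("R",(303,230))):
    b=np.zeros_like(roi);b[c[1]-22:c[1]+22,c[0]-14:c[0]+14]=255
    o=mask(im,[8,60,120],[25,255,255])&b
    ys,xs=np.nonzero(o);P=cast(m,np.c_[xs,ys],.046);print(n,"band",len(xs),P.mean(0)[:2].round(4),rect(P))
    g=(mask(im,[0,0,120],[180,45,212])|o)&b
    g=cv2.morphologyEx(g,cv2.MORPH_OPEN,np.ones((5,5)))
    ys,xs=np.nonzero(g);P=cast(m,np.c_[xs,ys],.046);print("  top",rect(P),P.mean(0)[:2].round(4))
E
```

```text
mat (array([488.9, 194.4]), 402.8, 158.4, 81.8)
L band 163 [0.5044 0.3149] (array([504.4, 315.1]), 53.3, 22.1, 83.4)
  top (array([504.4, 315.1]), 51.6, 21.7, -88.9) [0.5044 0.3149]
M band 155 [0.4808 0.1922] (array([480.9, 192.9]), 51.8, 22.4, 75.1)
  top (array([480.9, 192.8]), 51.6, 21.4, 77.0) [0.481  0.1924]
R band 153 [0.4704 0.068 ] (array([470.5,  68.3]), 50.6, 21.3, 75.8)
  top (array([470.3,  67.8]), 49.2, 20.8, 77.0) [0.4702 0.0675]
```

Emit:
step_arm(commands=[{"travel":[0.034,-0.036,-0.005],"turn":[0,0,0]},{"travel":[0.068,-0.071,-0.01],"turn":[0,0,0]},{"travel":[0.101,-0.107,-0.015],"turn":[0,0,0]},{"travel":[0.135,-0.143,-0.02],"turn":[0,0,0]},{"travel":[0.169,-0.179,-0.025],"turn":[0,0,0]}], gripper=1)

```text
time: 0.6
position: [0.299, -0.3995, 0.2613]
tool_rot: [-3.107, -0.461, 0.001]
ft_force: [0.9, 0.3, 1.5]
grip_width: 1.0
grip_force: 0.0
```

Emit:
step_arm(commands=[{"travel":[0.034,-0.036,0],"turn":[0,0,0]},{"travel":[0.068,-0.071,0],"turn":[0,0,0]},{"travel":[0.101,-0.107,0],"turn":[0,0,0]},{"travel":[0.135,-0.143,0.005],"turn":[0,0,0]},{"travel":[0.169,-0.179,0.01],"turn":[0,0,0]}])

```text
time: 1.1
position: [0.4086, -0.1793, 0.2514]
tool_rot: [3.107, 0.461, 0.0]
ft_force: [0.6, -0.2, 0.7]
grip_width: 0.998
grip_force: 0.0
```

Emit:
step_arm(commands=[{"travel":[0.024,-0.043,0],"turn":[0,0,0]},{"travel":[0.047,-0.086,0],"turn":[0,0,0]},{"travel":[0.071,-0.129,0.005],"turn":[0,0,0]},{"travel":[0.094,-0.172,0.005],"turn":[0,0,0]},{"travel":[0.118,-0.215,0.01],"turn":[0,0,0]}])

```text
time: 1.6
position: [0.4587, 0.0606, 0.2418]
tool_rot: [3.106, 0.461, 0.002]
ft_force: [1.9, -0.1, -0.1]
grip_width: 0.997
grip_force: 0.0
```

Emit:
step_arm(commands=[{"travel":[0.012,-0.035,0],"turn":[0,0,6]},{"travel":[0.024,-0.07,0],"turn":[0,0,12]},{"travel":[0.036,-0.1,0],"turn":[0,0,18]},{"travel":[0.047,-0.121,0],"turn":[0,0,24]},{"travel":[0.047,-0.121,0],"turn":[0,0,24]}])

```text
time: 2.1
position: [0.4677, 0.1922, 0.2414]
tool_rot: [-3.133, 0.187, 0.001]
ft_force: [-0.5, 0.1, 0.2]
grip_width: 0.999
grip_force: 0.0
```

```bash
python3 - <<'E'
from h import *
from bench import ctrl
s=ctrl.get_state();im=ctrl.get_image("wrist");np.save("w1.npy",im);np.save("s1.npy",np.r_[s['position'],s['tool_rot']])
cv2.imwrite("pics/w1.png",im[:,:,::-1])
E
```

```text
(no output)
```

View pics/w1.png

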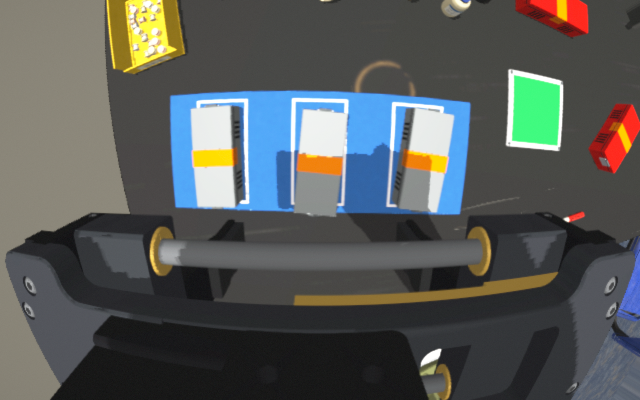

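The wrist view shows the cases with bands at about (215,158), (320,162) and (425,161). The middle one is partly in the gripper's shadow.

```bash
python3 - <<'E'
from h import *
from bench import ctrl
m=ctrl.camera_model("wrist");im=np.load("w1.npy");v=np.load("s1.npy");s=dict(position=v[:3],tool_rot=v[3:])
hsv=cv2.cvtColor(im,cv2.COLOR_RGB2HSV)
for n,c in(("L",(215,158)),("M",(320,162)),("R",(425,161))):
    b=np.zeros(im.shape[:2],np.uint8);b[100:216,c[0]-38:c[0]+38]=255
    o=mask(im,[5,150,120],[25,255,255])&b
    ys,xs=np.nonzero(o);P=wcast(m,s,np.c_[xs,ys],.046);print(n,"band",P.mean(0)[:2].round(4),rect(P))
    g=(mask(im,[0,0,80],[180,60,215])&b)|o
    g=cv2.morphologyEx(g,cv2.MORPH_OPEN,np.ones((9,9)))
    # per-row left/right edges -> lines on z=.046
    L=[];Rr=[]
    for y in range(112,200):
        x=np.nonzero(g[y])[0]
        if len(x)>20:L.append((x[0],y));Rr.append((x[-1],y))
    for e in(L,Rr):
        P=wcast(m,s,np.array(e),.046)[:,:2].astype(np.float32)
        vx,vy,x0,y0=cv2.fitLine(P,cv2.DIST_HUBER,0,.01,.01).ravel();print("  edge yaw",round(float(np.degrees(np.arctan(vy/vx))),1),"y at x=.48:",round(float(y0+(.48-x0)*vy/vx),4))
    ys,xs=np.nonzero(g);print("  all",rect(wcast(m,s,np.c_[xs,ys],.046)))
E
```

```text
L band [0.5025 0.303 ] (array([503.4, 311.7]), 54.8, 19.6, 84.7)Traceback (most recent call last):
  File "<stdin>", line 17, in <module>
  File "h.py", line 8, in wcast
    uv=np.atleast_2d(uv).astype(float); p=uv-[m['cx'],m['cy']]; r=np.hypot(*p.T); th=r/m['fx']
                                          ~~^~~~~~~~~~~~~~~~~~
ValueError: operands could not be broadcast together with shapes (1,0) (2,)
```

```bash
python3 - <<'E'
from h import *
from bench import ctrl
m=ctrl.camera_model("wrist");im=np.load("w1.npy");v=np.load("s1.npy");s=dict(position=v[:3],tool_rot=v[3:])
hsv=cv2.cvtColor(im,cv2.COLOR_RGB2HSV)
print([hsv[y,x].tolist() for x,y in((210,130),(240,130),(235,185),(322,130),(318,190),(425,130),(415,195),(405,140),(205,158),(230,158))])
blue=mask(im,[95,90,40],[130,255,255])
for n,c in(("L",(215,158)),("M",(320,162)),("R",(425,161))):
    b=np.zeros_like(blue);b[100:216,c[0]-38:c[0]+38]=255
    o=mask(im,[5,120,120],[32,255,255])&b
    ys,xs=np.nonzero(o);P=wcast(m,s,np.c_[xs,ys],.046);print(n,"band",P.mean(0)[:2].round(4),rect(P))
    # straight long edges of the top face: run of light grey/orange around band column
    L=[];R=[]
    ok=((hsv[...,1]<70)&(hsv[...,2]>85)|(o>0))
    for y in range(125,200):
        x0=c[0]+(0 if n!="R" else 0);a=x0
        if not ok[y,a]:continue
        while ok[y,a-1]:a-=1
        e=x0
        while ok[y,e+1]:e+=1
        L.append((a,y));R.append((e+1,y))
    for E in(L,R):
        if len(E)<10:print(len(E));continue
        P=wcast(m,s,np.array(E),.046)[:,:2].astype(np.float32)
        vx,vy,x0,y0=cv2.fitLine(P,cv2.DIST_HUBER,0,.01,.01).ravel();k=vy/vx
        print("  edge",len(E),"yaw",round(float(np.degrees(np.arctan(k))),1),"y@.48",round(float(y0+(.48-x0)*k),4),E[5],E[-5])
E
```

```text
[[70, 3, 239], [108, 138, 131], [80, 8, 97], [75, 2, 242], [90, 4, 144], [70, 3, 236], [75, 4, 142], [90, 3, 83], [26, 255, 255], [26, 244, 255]]
L band [0.5034 0.3112] (array([503.5, 311.7]), 55.5, 19.8, 84.4)
  edge 73 yaw -6.6 y@.48 0.3418 (192, 130) (197, 195)
  edge 73 yaw -6.8 y@.48 0.2896 (233, 130) (236, 195)
M band [0.4799 0.1915] (array([479.8, 191.4]), 50.2, 20.3, 77.8)
  edge 74 yaw -12.5 y@.48 0.2161 (301, 130) (291, 195)
  edge 74 yaw -14.8 y@.48 0.1643 (347, 130) (338, 195)
R band [0.4702 0.07  ] (array([469.9,  69.4]), 56.2, 20.8, 75.4)
  edge 74 yaw -13.3 y@.48 0.091 (410, 130) (400, 195)
  edge 74 yaw -13.8 y@.48 0.0375 (452, 130) (440, 195)
```

Emit:
step_arm(commands=[{"travel":[0.01,-0.045,0.015],"turn":[0,0,0]},{"travel":[0.02,-0.085,0.04],"turn":[0,0,0]},{"travel":[0.02,-0.124,0.07],"turn":[0,0,0]},{"travel":[0.02,-0.124,0.115],"turn":[0,0,0]},{"travel":[0.02,-0.124,0.16],"turn":[0,0,0]}])

```text
time: 2.65
position: [0.5037, 0.3088, 0.0796]
tool_rot: [3.135, -0.19, -0.0]
ft_force: [0.3, -0.2, -1.0]
grip_width: 1.0
grip_force: 0.0
```

Emit:
step_arm(commands=[{"travel":[0,0,0.03],"turn":[0,0,0]},{"travel":[0,0,0.05],"turn":[0,0,0]},{"travel":[0,0,0.058],"turn":[0,0,0]},{"travel":[0,0,0.058],"turn":[0,0,0]}])

```text
time: 3.05
position: [0.5035, 0.307, 0.0225]
tool_rot: [3.133, -0.195, -0.002]
ft_force: [0.9, -0.4, 0.1]
grip_width: 1.001
grip_force: 0.0
```

Emit:
step_arm(commands=[{"travel":[0,-0.005,0],"turn":[0,0,0]},{"travel":[0,-0.005,0],"turn":[0,0,0]}])

```text
time: 3.25
position: [0.5053, 0.315, 0.0252]
tool_rot: [-3.134, 0.194, -0.004]
ft_force: [-0.8, 0.6, 0.0]
grip_width: 1.0
grip_force: 0.0
```

Emit:
step_arm(commands=[{"travel":[0,0,0],"turn":[0,0,0]},{"travel":[0,0,0],"turn":[0,0,0]},{"travel":[0,0,0],"turn":[0,0,0]},{"travel":[0,0,0],"turn":[0,0,0]},{"travel":[0,0,0],"turn":[0,0,0]}], gripper=0.4, force=35)

```text
time: 3.75
position: [0.5043, 0.3137, 0.0235]
tool_rot: [3.135, -0.195, 0.0]
ft_force: [-0.0, 0.6, 0.2]
grip_width: 0.634
grip_force: 0.0
```

```bash
cat > st.py <<'E'
from bench import ctrl
import numpy as np
from h import Ro
np.set_printoptions(precision=4,suppress=True)
s=ctrl.get_state()
R=Ro.from_rotvec(s['tool_rot']).as_matrix()
print(round(s['time'],2),s['position'],"yaw",np.degrees(np.arctan2(R[1,0],R[0,0])).round(1),"tilt",np.degrees(np.arcsin(R[2,0])).round(2),"F",s['ft_force'],"Tw",s['torque'],"Ttool",R.T@s['torque'],"grip",round(s['grip_width'],3),s['grip_force'],"jt",s['joint_torque'][4:])
E
python3 st.py
```

```text
3.75 [0.5043 0.3137 0.0235] yaw -7.1 tilt 0.0 F [-0.0249  0.5531  0.2102] Tw [ 0.0188  0.0138 -0.052 ] Ttool [ 0.0169 -0.016   0.052 ] grip 0.634 0.0 jt [ 0.0543 -0.0672  0.0005]
```

Emit:
step_arm(commands=[{"travel":[0,0,0],"turn":[0,0,0]},{"travel":[0,0,0],"turn":[0,0,0]},{"travel":[0,0,0],"turn":[0,0,0]},{"travel":[0,0,0],"turn":[0,0,0]}])

```text
time: 4.15
position: [0.5043, 0.3141, 0.0235]
tool_rot: [-3.135, 0.194, -0.0]
ft_force: [1.2, 2.0, -0.2]
grip_width: 0.567
grip_force: 35.0
```

Emit:
step_arm(commands=[{"travel":[0,0,-0.005],"turn":[0,0,0]},{"travel":[0,0,-0.018],"turn":[0,0,0]},{"travel":[0,0,-0.03],"turn":[0,0,0]},{"travel":[0,0,-0.035],"turn":[0,0,0]},{"travel":[0,0,-0.035],"turn":[0,0,0]}])

```text
time: 4.65
position: [0.5051, 0.3142, 0.06]
tool_rot: [-3.135, 0.195, -0.004]
ft_force: [0.4, 0.5, -3.9]
grip_width: 0.572
grip_force: 35.0
```

```bash
cat > av.py <<'E'
from bench import ctrl
import numpy as np,sys
from h import Ro
np.set_printoptions(precision=4,suppress=True)
n=int(sys.argv[1]);A=[]
for i in range(n):
    ctrl.get_image("wrist");s=ctrl.get_state();R=Ro.from_rotvec(s['tool_rot']).as_matrix()
    A.append(np.r_[s['position'],np.degrees(np.arctan2(R[1,0],R[0,0])),np.degrees(np.arcsin(R[2,0])),s['ft_force'],R.T@s['torque'],s['joint_torque'][4:]])
A=np.array(A);print("t",round(s['time'],2),"pos",A[:,:3].mean(0),"yaw,tilt",A[:,3:5].mean(0),"F",A[:,5:8].mean(0),"grip",round(s['grip_width'],3),round(s['grip_force'],1))
print("Ttool mean",A[:,8:11].mean(0),"std",A[:,8:11].std(0),"jt",A[:,11:].mean(0),"std",A[:,11:].std(0))
E
python3 av.py 6
```

```text
t 4.95 pos [0.5042 0.3135 0.0583] yaw,tilt [-7.1131 -0.0129] F [ 0.0266 -0.3736 -3.921 ] grip 0.571 35.0
Ttool mean [ 0.0205 -0.028   0.006 ] std [0.0264 0.0203 0.0134] jt [ 0.0571 -0.0866  0.0029] std [0.0058 0.0154 0.0043]
```

Emit:
step_arm(commands=[{"travel":[0,0,0],"turn":[0,8,0]},{"travel":[0,0,0],"turn":[0,12,0]},{"travel":[0,0,0],"turn":[0,4,0]},{"travel":[0,0,0],"turn":[0,-4,0]},{"travel":[0,0,0],"turn":[0,-12,0]}])

```text
time: 5.45
position: [0.5036, 0.3158, 0.0598]
tool_rot: [-3.105, 0.185, 0.33]
ft_force: [1.1, -0.1, -4.4]
grip_width: 0.571
grip_force: 35.0
```

Emit:
step_arm(commands=[{"travel":[0,0,0],"turn":[0,8,0]},{"travel":[0,0,0],"turn":[0,16,0]},{"travel":[0,0,0],"turn":[0,24,0]},{"travel":[0,0,0],"turn":[0,24,0]},{"travel":[0,0,0],"turn":[0,24,0]}])

```text
time: 5.95
position: [0.5027, 0.3143, 0.0582]
tool_rot: [3.105, -0.188, 0.324]
ft_force: [0.7, -0.2, -3.9]
grip_width: 0.568
grip_force: 35.0
```

```bash
python3 av.py 8
```

```text
t 6.35 pos [0.5053 0.3134 0.0587] yaw,tilt [-7.2105 11.9847] F [ 0.1871 -0.0329 -3.5541] grip 0.572 35.0
Ttool mean [ 0.0343 -0.4244  0.0249] std [0.0179 0.0184 0.0285] jt [ 0.8965 -0.6469 -0.0033] std [0.0537 0.0295 0.0041]
```

Emit:
step_arm(commands=[{"travel":[0,0,0],"turn":[0,-8,0]},{"travel":[0,0,0],"turn":[0,-16,0]},{"travel":[0,0,0],"turn":[0,-24,0]},{"travel":[0,0,0],"turn":[0,-24,0]},{"travel":[0,0,0],"turn":[0,-24,0]}])

```text
time: 6.85
position: [0.505, 0.313, 0.0574]
tool_rot: [-3.106, 0.196, 0.326]
ft_force: [-1.2, 0.6, -4.4]
grip_width: 0.569
grip_force: 35.0
```

```bash
python3 av.py 8
```

```text
t 7.25 pos [0.5033 0.3145 0.0591] yaw,tilt [ -6.9907 -11.9052] F [-0.004   0.02   -3.8347] grip 0.573 35.0
Ttool mean [0.0446 0.346  0.003 ] std [0.0435 0.0428 0.0289] jt [-0.7684  0.8143  0.0031] std [0.0867 0.0161 0.0027]
```

Emit:
step_arm(commands=[{"travel":[0,0,0],"turn":[0,8,0]},{"travel":[0,0,0],"turn":[0,12,0]},{"travel":[0,0,0],"turn":[0,12,0]}])

```text
time: 7.55
position: [0.5012, 0.3152, 0.0592]
tool_rot: [3.136, -0.187, 0.0]
ft_force: [-0.7, 0.3, -3.3]
grip_width: 0.572
grip_force: 35.0
```

```bash
python3 av.py 6
```

```text
t 7.85 pos [0.5047 0.3135 0.0588] yaw,tilt [-7.135 -0.022] F [ 0.3442 -0.0057 -3.8702] grip 0.574 35.0
Ttool mean [ 0.0391 -0.0049 -0.0157] std [0.0203 0.0273 0.0418] jt [-0.0284 -0.0667 -0.0172] std [0.0437 0.0382 0.0402]
```

Emit:
step_arm(commands=[{"travel":[0,0,0],"turn":[0,8,0]},{"travel":[0,0,0],"turn":[0,12,0]},{"travel":[0,0,0],"turn":[0,12,0]},{"travel":[0,0,0],"turn":[0,12,0]}])

```text
time: 8.25
position: [0.5046, 0.3136, 0.0586]
tool_rot: [3.105, -0.193, 0.324]
ft_force: [1.1, -0.1, -3.1]
grip_width: 0.573
grip_force: 35.0
```

Emit:
step_arm(commands=[{"travel":[0,0,0],"turn":[0,-8,0]},{"travel":[0,0,0],"turn":[0,-12,0]},{"travel":[0,0,0],"turn":[0,-12,0]}])

```text
time: 8.55
position: [0.5091, 0.3115, 0.0585]
tool_rot: [-3.134, 0.206, 0.0]
ft_force: [1.1, 0.0, -4.1]
grip_width: 0.57
grip_force: 35.0
```

```bash
python3 av.py 8
```

```text
t 8.95 pos [0.5042 0.3137 0.0583] yaw,tilt [-7.1203 -0.0011] F [-0.5133  0.0612 -3.7756] grip 0.57 35.0
Ttool mean [ 0.0354 -0.0677  0.0022] std [0.0406 0.0272 0.0269] jt [ 0.1032 -0.0906  0.0206] std [0.0516 0.0274 0.0482]
```

Emit:
step_arm(commands=[{"travel":[0.002,-0.004,0.015],"turn":[0,0,1]},{"travel":[0.002,-0.004,0.026],"turn":[0,0,1]},{"travel":[0.002,-0.004,0.032],"turn":[0,0,1]},{"travel":[0.002,-0.004,0.035],"turn":[0,0,1]},{"travel":[0.002,-0.004,0.035],"turn":[0,0,1]}])

```text
time: 9.45
position: [0.5063, 0.3174, 0.0235]
tool_rot: [3.133, -0.222, -0.001]
ft_force: [-1.6, -0.5, -0.3]
grip_width: 0.57
grip_force: 35.0
```

Emit:
step_arm(commands=[{"travel":[0,0,0],"turn":[0,0,0]},{"travel":[0,0,0],"turn":[0,0,0]},{"travel":[0,0,0],"turn":[0,0,0]},{"travel":[0,0,0],"turn":[0,0,0]},{"travel":[0,0,0],"turn":[0,0,0]}], gripper=1)

```text
time: 9.95
position: [0.507, 0.3175, 0.0236]
tool_rot: [-3.134, 0.222, -0.0]
ft_force: [-0.2, 0.3, -0.2]
grip_width: 0.934
grip_force: 0.0
```

Emit:
step_arm(commands=[{"travel":[0,0,-0.02],"turn":[0,0,0]},{"travel":[0,0,-0.06],"turn":[0,0,0]},{"travel":[0,0,-0.1],"turn":[0,0,0]},{"travel":[0,0,-0.1],"turn":[0,0,0]}])

```text
time: 10.35
position: [0.5101, 0.3201, 0.1299]
tool_rot: [-3.128, 0.221, -0.015]
ft_force: [-0.5, 1.0, 0.2]
grip_width: 0.996
grip_force: 0.0
```

```bash
python3 av.py 8
```

```text
t 10.75 pos [0.5066 0.3173 0.1231] yaw,tilt [-8.1119 -0.0177] F [-0.2321 -0.253  -0.6184] grip 1.0 0.0
Ttool mean [ 0.0205 -0.0403  0.0028] std [0.0334 0.0197 0.0404] jt [ 0.0357 -0.0947  0.0056] std [0.0114 0.0413 0.0114]
```

Emit:
step_arm(commands=[{"travel":[-0.003,0.045,0],"turn":[0,0,2]},{"travel":[-0.006,0.09,0],"turn":[0,0,4]},{"travel":[-0.0085,0.1295,0.015],"turn":[0,0,5.6]},{"travel":[-0.0085,0.1295,0.05],"turn":[0,0,5.6]},{"travel":[-0.0085,0.1295,0.05],"turn":[0,0,5.6]}])

```text
time: 11.25
position: [0.4767, 0.1876, 0.0695]
tool_rot: [3.115, -0.378, -0.012]
ft_force: [-1.0, -0.1, -0.1]
grip_width: 0.999
grip_force: 0.0
```

Emit:
step_arm(commands=[{"travel":[0,0,0.03],"turn":[0,0,0]},{"travel":[0,0,0.045],"turn":[0,0,0]},{"travel":[0,0,0.05],"turn":[0,0,0]},{"travel":[0,0,0.05],"turn":[0,0,0]}])

```text
time: 11.65
position: [0.4797, 0.1911, 0.0233]
tool_rot: [3.119, -0.373, -0.002]
ft_force: [0.4, 0.0, 0.3]
grip_width: 1.002
grip_force: 0.0
```

```bash
python3 av.py 3
```

```text
t 11.8 pos [0.4807 0.1912 0.0244] yaw,tilt [-13.6698   0.0463] F [ 0.1085 -0.0106 -0.0371] grip 1.003 0.0
Ttool mean [ 0.0451 -0.0068 -0.0127] std [0.015  0.0076 0.0101] jt [ 0.0321 -0.0522 -0.0024] std [0.0048 0.0056 0.0043]
```

Emit:
step_arm(commands=[{"travel":[0,0,0],"turn":[0,0,0]},{"travel":[0,0,0],"turn":[0,0,0]},{"travel":[0,0,0],"turn":[0,0,0]},{"travel":[0,0,0],"turn":[0,0,0]},{"travel":[0,0,0],"turn":[0,0,0]}], gripper=0.4, force=35)

```text
time: 12.3
position: [0.4801, 0.1904, 0.0236]
tool_rot: [3.119, -0.375, 0.0]
ft_force: [-0.8, 0.2, -0.6]
grip_width: 0.628
grip_force: 0.0
```

Emit:
step_arm(commands=[{"travel":[0,0,0],"turn":[0,0,0]},{"travel":[0,0,0],"turn":[0,0,0]},{"travel":[0,0,0],"turn":[0,0,0]},{"travel":[0,0,0],"turn":[0,0,0]}])

```text
time: 12.7
position: [0.4802, 0.1907, 0.0236]
tool_rot: [-3.119, 0.375, -0.0]
ft_force: [1.1, 0.4, -0.7]
grip_width: 0.574
grip_force: 35.0
```

Emit:
step_arm(commands=[{"travel":[0,0,-0.005],"turn":[0,0,0]},{"travel":[0,0,-0.018],"turn":[0,0,0]},{"travel":[0,0,-0.03],"turn":[0,0,0]},{"travel":[0,0,-0.035],"turn":[0,0,0]},{"travel":[0,0,-0.035],"turn":[0,0,0]}])

```text
time: 13.2
position: [0.4811, 0.1907, 0.06]
tool_rot: [-3.118, 0.375, -0.004]
ft_force: [0.0, 0.2, -3.9]
grip_width: 0.568
grip_force: 35.0
```

Emit:
step_arm(commands=[{"travel":[0,0,0],"turn":[0,8,0]},{"travel":[0,0,0],"turn":[0,12,0]},{"travel":[0,0,0],"turn":[0,4,0]},{"travel":[0,0,0],"turn":[0,-4,0]},{"travel":[0,0,0],"turn":[0,-12,0]}])

```text
time: 13.7
position: [0.4803, 0.1909, 0.0596]
tool_rot: [-3.076, 0.367, 0.328]
ft_force: [1.0, -0.4, -1.9]
grip_width: 0.57
grip_force: 35.0
```

Emit:
step_arm(commands=[{"travel":[0,0,0],"turn":[0,8,0]},{"travel":[0,0,0],"turn":[0,16,0]},{"travel":[0,0,0],"turn":[0,24,0]},{"travel":[0,0,0],"turn":[0,24,0]},{"travel":[0,0,0],"turn":[0,24,0]}])

```text
time: 14.2
position: [0.4794, 0.1904, 0.0585]
tool_rot: [3.077, -0.368, 0.321]
ft_force: [1.3, 0.0, -2.2]
grip_width: 0.569
grip_force: 35.0
```

```bash
python3 av.py 10
```

```text
t 14.7 pos [0.4811 0.1902 0.0589] yaw,tilt [-13.7978  11.9864] F [-0.067   0.1289 -2.4993] grip 0.573 35.0
Ttool mean [ 0.0407 -0.3772  0.0072] std [0.0276 0.0292 0.0281] jt [ 0.743  -0.7501 -0.0004] std [0.0324 0.0436 0.0055]
```

Emit:
step_arm(commands=[{"travel":[0,0,0],"turn":[0,-8,0]},{"travel":[0,0,0],"turn":[0,-16,0]},{"travel":[0,0,0],"turn":[0,-24,0]},{"travel":[0,0,0],"turn":[0,-24,0]},{"travel":[0,0,0],"turn":[0,-24,0]}])

```text
time: 15.2
position: [0.4803, 0.1901, 0.0576]
tool_rot: [-3.078, 0.372, 0.323]
ft_force: [-0.1, 0.6, -2.5]
grip_width: 0.572
grip_force: 35.0
```

```bash
python3 av.py 10
```

```text
t 15.7 pos [0.4794 0.191  0.059 ] yaw,tilt [-13.62  -11.915] F [ 0.1063 -0.0741 -2.5921] grip 0.564 35.0
Ttool mean [ 0.0546  0.3167 -0.0059] std [0.0297 0.0272 0.0232] jt [-0.6239  0.8706  0.0044] std [0.0509 0.0246 0.0026]
```

Emit:
step_arm(commands=[{"travel":[0,0,0],"turn":[0,8,0]},{"travel":[0,0,0],"turn":[0,12,0]},{"travel":[0,0,0],"turn":[0,12,0]},{"travel":[0,0,0],"turn":[0,12,0]}])

```text
time: 16.1
position: [0.4801, 0.1904, 0.0589]
tool_rot: [3.119, -0.374, -0.001]
ft_force: [0.2, -0.8, -3.0]
grip_width: 0.574
grip_force: 35.0
```

```bash
python3 av.py 8
```

```text
t 16.5 pos [0.4808 0.1901 0.0585] yaw,tilt [-13.7755  -0.0376] F [-0.0578  0.1295 -3.0198] grip 0.571 35.0
Ttool mean [ 0.0383 -0.0273  0.0009] std [0.0375 0.0445 0.0375] jt [ 0.014  -0.0618  0.0044] std [0.0241 0.0196 0.002 ]
```

Emit:
step_arm(commands=[{"travel":[0,0,0],"turn":[0,8,0]},{"travel":[0,0,0],"turn":[0,12,0]},{"travel":[0,0,0],"turn":[0,12,0]},{"travel":[0,0,0],"turn":[0,12,0]}])

```text
time: 16.9
position: [0.4802, 0.1905, 0.0587]
tool_rot: [3.078, -0.369, 0.322]
ft_force: [0.3, -0.1, -3.5]
grip_width: 0.576
grip_force: 35.0
```

Emit:
step_arm(commands=[{"travel":[0,0,0],"turn":[0,-8,0]},{"travel":[0,0,0],"turn":[0,-12,0]},{"travel":[0,0,0],"turn":[0,-12,0]},{"travel":[0,0,0],"turn":[0,-12,0]}])

```text
time: 17.3
position: [0.4808, 0.19, 0.0582]
tool_rot: [-3.119, 0.378, 0.0]
ft_force: [-0.5, -0.1, -3.2]
grip_width: 0.571
grip_force: 35.0
```

```bash
python3 av.py 8
```

```text
t 17.7 pos [0.4795 0.1907 0.0584] yaw,tilt [-13.6578   0.0096] F [-0.1183  0.1883 -2.8156] grip 0.569 35.0
Ttool mean [ 0.0537 -0.058   0.0108] std [0.0427 0.0242 0.0276] jt [ 0.0621 -0.101  -0.0016] std [0.0236 0.0216 0.003 ]
```

Emit:
step_arm(commands=[{"travel":[0.0075,-0.006,0.015],"turn":[0,0,-5.5]},{"travel":[0.0075,-0.006,0.026],"turn":[0,0,-5.5]},{"travel":[0.0075,-0.006,0.032],"turn":[0,0,-5.5]},{"travel":[0.0075,-0.006,0.035],"turn":[0,0,-5.5]},{"travel":[0.0075,-0.006,0.035],"turn":[0,0,-5.5]}])

```text
time: 18.2
position: [0.4884, 0.1944, 0.0237]
tool_rot: [3.133, -0.227, -0.001]
ft_force: [0.0, -0.3, -3.3]
grip_width: 0.571
grip_force: 35.0
```

Emit:
step_arm(commands=[{"travel":[0,0,0],"turn":[0,0,0]},{"travel":[0,0,0],"turn":[0,0,0]},{"travel":[0,0,0],"turn":[0,0,0]},{"travel":[0,0,0],"turn":[0,0,0]},{"travel":[0,0,0],"turn":[0,0,0]}], gripper=1)

```text
time: 18.7
position: [0.4889, 0.1945, 0.0236]
tool_rot: [-3.134, 0.225, -0.0]
ft_force: [1.9, 0.0, 0.6]
grip_width: 0.937
grip_force: 0.0
```

Emit:
step_arm(commands=[{"travel":[0,0,-0.02],"turn":[0,0,0]},{"travel":[0,0,-0.06],"turn":[0,0,0]},{"travel":[0,0,-0.1],"turn":[0,0,0]},{"travel":[0,0,-0.1],"turn":[0,0,0]}])

```text
time: 19.1
position: [0.4926, 0.1963, 0.1293]
tool_rot: [-3.13, 0.225, -0.016]
ft_force: [0.1, -0.0, 0.4]
grip_width: 0.998
grip_force: 0.0
```

```bash
python3 av.py 3
```

```text
t 19.25 pos [0.4897 0.1948 0.1248] yaw,tilt [-8.2202  0.1578] F [-0.2241  0.1817 -0.5412] grip 1.002 0.0
Ttool mean [-0.019  -0.0656  0.0158] std [0.0125 0.0223 0.023 ] jt [ 0.0001 -0.1166  0.0172] std [0.0169 0.058  0.0157]
```

Emit:
step_arm(commands=[{"travel":[0,0.045,0],"turn":[0,0,2]},{"travel":[0,0.09,0],"turn":[0,0,4]},{"travel":[-0.001,0.128,0.015],"turn":[0,0,5.4]},{"travel":[-0.001,0.128,0.05],"turn":[0,0,5.4]},{"travel":[-0.001,0.128,0.05],"turn":[0,0,5.4]}])

```text
time: 19.75
position: [0.4647, 0.066, 0.0686]
tool_rot: [3.117, -0.376, -0.017]
ft_force: [-0.4, -0.7, -0.3]
grip_width: 0.999
grip_force: 0.0
```

Emit:
step_arm(commands=[{"travel":[0,0,0.03],"turn":[0,0,0]},{"travel":[0,0,0.045],"turn":[0,0,0]},{"travel":[0,0,0.05],"turn":[0,0,0]},{"travel":[0,0,0.05],"turn":[0,0,0]}])

```text
time: 20.15
position: [0.469, 0.0689, 0.0232]
tool_rot: [-3.12, 0.37, 0.003]
ft_force: [0.3, -0.1, 0.0]
grip_width: 0.997
grip_force: 0.0
```

```bash
python3 av.py 3
```

```text
t 20.3 pos [0.4701 0.0686 0.0243] yaw,tilt [-13.5539   0.0439] F [0.0196 0.3198 0.367 ] grip 1.003 0.0
Ttool mean [ 0.0442 -0.0679  0.0094] std [0.0133 0.0223 0.0363] jt [ 0.0114 -0.0536 -0.0021] std [0.0044 0.0058 0.0038]
```

Emit:
step_arm(commands=[{"travel":[0,0,0],"turn":[0,0,0]},{"travel":[0,0,0],"turn":[0,0,0]},{"travel":[0,0,0],"turn":[0,0,0]},{"travel":[0,0,0],"turn":[0,0,0]},{"travel":[0,0,0],"turn":[0,0,0]}], gripper=0.4, force=35)

```text
time: 20.8
position: [0.4696, 0.068, 0.0236]
tool_rot: [3.119, -0.372, 0.0]
ft_force: [0.1, -0.9, -0.4]
grip_width: 0.634
grip_force: 0.0
```

Emit:
step_arm(commands=[{"travel":[0,0,0],"turn":[0,0,0]},{"travel":[0,0,0],"turn":[0,0,0]},{"travel":[0,0,0],"turn":[0,0,0]},{"travel":[0,0,0],"turn":[0,0,0]}])

```text
time: 21.2
position: [0.4695, 0.0679, 0.0236]
tool_rot: [3.119, -0.372, -0.0]
ft_force: [-0.3, 0.4, 1.0]
grip_width: 0.569
grip_force: 35.0
```

Emit:
step_arm(commands=[{"travel":[0,0,-0.005],"turn":[0,0,0]},{"travel":[0,0,-0.018],"turn":[0,0,0]},{"travel":[0,0,-0.03],"turn":[0,0,0]},{"travel":[0,0,-0.035],"turn":[0,0,0]},{"travel":[0,0,-0.035],"turn":[0,0,0]}])

```text
time: 21.7
position: [0.4706, 0.0681, 0.0599]
tool_rot: [-3.119, 0.372, -0.004]
ft_force: [0.1, 0.3, -4.1]
grip_width: 0.572
grip_force: 35.0
```

Emit:
step_arm(commands=[{"travel":[0,0,0],"turn":[0,8,0]},{"travel":[0,0,0],"turn":[0,12,0]},{"travel":[0,0,0],"turn":[0,4,0]},{"travel":[0,0,0],"turn":[0,-4,0]},{"travel":[0,0,0],"turn":[0,-12,0]}])

```text
time: 22.2
position: [0.4697, 0.0681, 0.0595]
tool_rot: [-3.077, 0.366, 0.328]
ft_force: [0.8, -0.1, -3.1]
grip_width: 0.571
grip_force: 35.0
```

Emit:
step_arm(commands=[{"travel":[0,0,0],"turn":[0,8,0]},{"travel":[0,0,0],"turn":[0,16,0]},{"travel":[0,0,0],"turn":[0,24,0]},{"travel":[0,0,0],"turn":[0,24,0]},{"travel":[0,0,0],"turn":[0,24,0]}])

```text
time: 22.7
position: [0.4691, 0.0679, 0.0587]
tool_rot: [3.078, -0.366, 0.321]
ft_force: [1.3, -0.0, -2.7]
grip_width: 0.568
grip_force: 35.0
```

```bash
python3 av.py 10
```

```text
t 23.2 pos [0.4708 0.0679 0.0592] yaw,tilt [-13.6698  12.011 ] F [ 0.2528 -0.1147 -3.5179] grip 0.57 35.0
Ttool mean [ 0.0278 -0.3883 -0.0069] std [0.0252 0.08   0.0241] jt [ 0.5115 -1.1252 -0.0026] std [0.0416 0.0891 0.0049]
```

Emit:
step_arm(commands=[{"travel":[0,0,0],"turn":[0,-8,0]},{"travel":[0,0,0],"turn":[0,-16,0]},{"travel":[0,0,0],"turn":[0,-24,0]},{"travel":[0,0,0],"turn":[0,-24,0]},{"travel":[0,0,0],"turn":[0,-24,0]}])

```text
time: 23.7
position: [0.4697, 0.0678, 0.0575]
tool_rot: [-3.078, 0.368, 0.324]
ft_force: [-0.3, -0.6, -4.0]
grip_width: 0.573
grip_force: 35.0
```

```bash
python3 av.py 10
```

```text
t 24.2 pos [0.469  0.0683 0.059 ] yaw,tilt [-13.5547 -11.9058] F [-0.4262 -0.102  -3.6574] grip 0.571 35.0
Ttool mean [ 0.0514  0.3194 -0.0078] std [0.0242 0.0281 0.0278] jt [-0.4309  1.0369  0.0052] std [0.0298 0.0347 0.0014]
```

Emit:
step_arm(commands=[{"travel":[0,0,0],"turn":[0,8,0]},{"travel":[0,0,0],"turn":[0,12,0]},{"travel":[0,0,0],"turn":[0,12,0]},{"travel":[0,0,0],"turn":[0,12,0]}])

```text
time: 24.6
position: [0.4695, 0.0679, 0.059]
tool_rot: [3.119, -0.372, -0.001]
ft_force: [0.8, 0.1, -3.3]
grip_width: 0.574
grip_force: 35.0
```

```bash
python3 av.py 10
```

```text
t 25.1 pos [0.47   0.0678 0.0585] yaw,tilt [-13.6438  -0.0287] F [-0.1573  0.0151 -3.4729] grip 0.57 35.0
Ttool mean [ 0.0328 -0.088  -0.0164] std [0.02   0.0293 0.0159] jt [ 0.0205 -0.0961  0.0021] std [0.0125 0.0267 0.0014]
```

Emit:
step_arm(commands=[{"travel":[0,0,0],"turn":[0,8,0]},{"travel":[0,0,0],"turn":[0,12,0]},{"travel":[0,0,0],"turn":[0,12,0]},{"travel":[0,0,0],"turn":[0,12,0]}])

```text
time: 25.5
position: [0.4697, 0.068, 0.0589]
tool_rot: [3.078, -0.367, 0.323]
ft_force: [0.6, -0.1, -2.9]
grip_width: 0.569
grip_force: 35.0
```

Emit:
step_arm(commands=[{"travel":[0,0,0],"turn":[0,-8,0]},{"travel":[0,0,0],"turn":[0,-12,0]},{"travel":[0,0,0],"turn":[0,-12,0]},{"travel":[0,0,0],"turn":[0,-12,0]}])

```text
time: 25.9
position: [0.4703, 0.0678, 0.0583]
tool_rot: [-3.119, 0.374, -0.0]
ft_force: [-0.3, -0.7, -4.2]
grip_width: 0.573
grip_force: 35.0
```

```bash
python3 av.py 10
```

```text
t 26.4 pos [0.4691 0.0681 0.0585] yaw,tilt [-13.58     0.0094] F [-0.1462  0.0211 -3.4861] grip 0.576 35.0
Ttool mean [ 0.0446 -0.0229 -0.0045] std [0.0327 0.029  0.0244] jt [ 0.0186 -0.0909 -0.0006] std [0.0109 0.0248 0.0019]
```

Emit:
step_arm(commands=[{"travel":[0,0,0],"turn":[0,8,0]},{"travel":[0,0,0],"turn":[0,12,0]},{"travel":[0,0,0],"turn":[0,12,0]},{"travel":[0,0,0],"turn":[0,12,0]},{"travel":[0,0,0],"turn":[0,12,0]}])

```text
time: 26.9
position: [0.4707, 0.0679, 0.0591]
tool_rot: [3.079, -0.369, 0.324]
ft_force: [0.1, 0.4, -3.7]
grip_width: 0.569
grip_force: 35.0
```

Emit:
step_arm(commands=[{"travel":[0,0,0],"turn":[0,-4,0]},{"travel":[0,0,0],"turn":[0,-8,0]},{"travel":[0,0,0],"turn":[0,-10,0]},{"travel":[0,0,0],"turn":[0,-10,0]},{"travel":[0,0,0],"turn":[0,-10,0]}])

```text
time: 27.4
position: [0.4701, 0.0678, 0.0583]
tool_rot: [3.115, -0.373, 0.054]
ft_force: [0.2, 1.3, -3.4]
grip_width: 0.573
grip_force: 35.0
```

```bash
python3 av.py 10
```

```text
t 27.9 pos [0.4693 0.068  0.0585] yaw,tilt [-13.5913   2.0097] F [ 0.282   0.0916 -3.6208] grip 0.572 35.0
Ttool mean [ 0.0592 -0.0913 -0.0057] std [0.0309 0.025  0.0205] jt [ 0.0899 -0.2599 -0.0018] std [0.0078 0.0187 0.0009]
```

Emit:
step_arm(commands=[{"travel":[0,0,0],"turn":[0,-7,0]},{"travel":[0,0,0],"turn":[0,-14,0]},{"travel":[0,0,0],"turn":[0,-14,0]},{"travel":[0,0,0],"turn":[0,-14,0]},{"travel":[0,0,0],"turn":[0,-14,0]}])

```text
time: 28.4
position: [0.4687, 0.0684, 0.0586]
tool_rot: [-3.079, 0.366, 0.322]
ft_force: [-1.4, -0.3, -3.6]
grip_width: 0.569
grip_force: 35.0
```

Emit:
step_arm(commands=[{"travel":[0,0,0],"turn":[0,4,0]},{"travel":[0,0,0],"turn":[0,8,0]},{"travel":[0,0,0],"turn":[0,10,0]},{"travel":[0,0,0],"turn":[0,10,0]},{"travel":[0,0,0],"turn":[0,10,0]}])

```text
time: 28.9
position: [0.4691, 0.0682, 0.0592]
tool_rot: [-3.115, 0.37, 0.053]
ft_force: [1.1, -0.1, -3.2]
grip_width: 0.575
grip_force: 35.0
```

```bash
python3 av.py 10
```

```text
t 29.4 pos [0.4697 0.0679 0.0586] yaw,tilt [-13.6202  -2.0054] F [ 0.0717  0.1173 -3.7553] grip 0.576 35.0
Ttool mean [ 0.0383 -0.0035  0.014 ] std [0.0343 0.0306 0.0286] jt [-0.0587  0.0786  0.0018] std [0.0077 0.0145 0.0006]
```

Emit:
step_arm(commands=[{"travel":[0,0,0],"turn":[0,7,0]},{"travel":[0,0,0],"turn":[0,10,0]},{"travel":[0,0,0],"turn":[0,10,0]},{"travel":[0,0,0],"turn":[0,10,0]},{"travel":[0,0,0],"turn":[0,10,0]}])

```text
time: 29.9
position: [0.4705, 0.0679, 0.0589]
tool_rot: [3.096, -0.371, 0.217]
ft_force: [-0.6, -0.5, -4.0]
grip_width: 0.573
grip_force: 35.0
```

Emit:
step_arm(commands=[{"travel":[0,0,0],"turn":[0,0,0]},{"travel":[0,0,0],"turn":[0,0,0]},{"travel":[0,0,0],"turn":[0,0,0]},{"travel":[0,0,0],"turn":[0,0,0]},{"travel":[0,0,0],"turn":[0,0,0]}])

```text
time: 30.4
position: [0.4696, 0.0679, 0.0585]
tool_rot: [3.096, -0.369, 0.216]
ft_force: [-0.4, -1.0, -4.0]
grip_width: 0.568
grip_force: 35.0
```

Emit:
step_arm(commands=[{"travel":[0,0,0],"turn":[0,-2,0]},{"travel":[0,0,0],"turn":[0,-4,0]},{"travel":[0,0,0],"turn":[0,-6,0]},{"travel":[0,0,0],"turn":[0,-6,0]},{"travel":[0,0,0],"turn":[0,-6,0]}])

```text
time: 30.9
position: [0.4696, 0.0679, 0.0584]
tool_rot: [3.115, -0.372, 0.055]
ft_force: [-0.4, 0.5, -3.0]
grip_width: 0.571
grip_force: 35.0
```

Emit:
step_arm(commands=[{"travel":[0,0,0],"turn":[0,0,0]},{"travel":[0,0,0],"turn":[0,0,0]},{"travel":[0,0,0],"turn":[0,0,0]},{"travel":[0,0,0],"turn":[0,0,0]},{"travel":[0,0,0],"turn":[0,0,0]}])

```text
time: 31.4
position: [0.4695, 0.068, 0.0586]
tool_rot: [3.115, -0.372, 0.055]
ft_force: [-0.1, -0.9, -3.8]
grip_width: 0.568
grip_force: 35.0
```

```bash
python3 av.py 10
```

```text
t 31.9 pos [0.4695 0.068  0.0585] yaw,tilt [-13.6087   2.0022] F [ 0.1286 -0.098  -3.5013] grip 0.571 35.0
Ttool mean [ 0.0287 -0.0824 -0.0134] std [0.0163 0.0288 0.0247] jt [ 0.0821 -0.2458 -0.0017] std [0.0001 0.0002 0.0001]
```

Emit:
step_arm(commands=[{"travel":[0,0,0],"turn":[0,-7,0]},{"travel":[0,0,0],"turn":[0,-10,0]},{"travel":[0,0,0],"turn":[0,-10,0]},{"travel":[0,0,0],"turn":[0,-10,0]},{"travel":[0,0,0],"turn":[0,-10,0]}])

```text
time: 32.4
position: [0.4688, 0.0682, 0.0584]
tool_rot: [-3.096, 0.368, 0.216]
ft_force: [-0.2, 0.1, -3.7]
grip_width: 0.576
grip_force: 35.0
```

Emit:
step_arm(commands=[{"travel":[0,0,0],"turn":[0,0,0]},{"travel":[0,0,0],"turn":[0,0,0]},{"travel":[0,0,0],"turn":[0,0,0]},{"travel":[0,0,0],"turn":[0,0,0]},{"travel":[0,0,0],"turn":[0,0,0]}])

```text
time: 32.9
position: [0.4695, 0.068, 0.0586]
tool_rot: [-3.096, 0.369, 0.216]
ft_force: [-0.1, 0.1, -3.4]
grip_width: 0.573
grip_force: 35.0
```

Emit:
step_arm(commands=[{"travel":[0,0,0],"turn":[0,2,0]},{"travel":[0,0,0],"turn":[0,4,0]},{"travel":[0,0,0],"turn":[0,6,0]},{"travel":[0,0,0],"turn":[0,6,0]},{"travel":[0,0,0],"turn":[0,6,0]}])

```text
time: 33.4
position: [0.4695, 0.068, 0.0587]
tool_rot: [-3.115, 0.371, 0.055]
ft_force: [-0.4, 0.5, -3.1]
grip_width: 0.57
grip_force: 35.0
```

Emit:
step_arm(commands=[{"travel":[0,0,0],"turn":[0,0,0]},{"travel":[0,0,0],"turn":[0,0,0]},{"travel":[0,0,0],"turn":[0,0,0]},{"travel":[0,0,0],"turn":[0,0,0]},{"travel":[0,0,0],"turn":[0,0,0]}])

```text
time: 33.9
position: [0.4695, 0.068, 0.0584]
tool_rot: [-3.115, 0.372, 0.055]
ft_force: [0.4, -0.1, -3.3]
grip_width: 0.573
grip_force: 35.0
```

```bash
python3 av.py 10
```

```text
t 34.4 pos [0.4695 0.068  0.0585] yaw,tilt [-13.6087  -2.0014] F [ 0.0491  0.0662 -3.3332] grip 0.573 35.0
Ttool mean [ 0.0352 -0.0203  0.0074] std [0.0217 0.0373 0.0294] jt [-0.0508  0.066   0.0014] std [0.0002 0.0001 0.0001]
```

Emit:
step_arm(commands=[{"travel":[0,0,0],"turn":[0,-4,0]},{"travel":[0,0,0],"turn":[0,-6,0]},{"travel":[0,0,0],"turn":[0,-6,0]},{"travel":[0,0,0],"turn":[0,-6,0]},{"travel":[0,0,0],"turn":[0,-6,0]}])

```text
time: 34.9
position: [0.4691, 0.0681, 0.0584]
tool_rot: [-3.096, 0.369, 0.216]
ft_force: [-0.1, 0.6, -3.3]
grip_width: 0.567
grip_force: 35.0
```

Emit:
step_arm(commands=[{"travel":[0,0,0],"turn":[0,0,0]},{"travel":[0,0,0],"turn":[0,0,0]},{"travel":[0,0,0],"turn":[0,0,0]},{"travel":[0,0,0],"turn":[0,0,0]},{"travel":[0,0,0],"turn":[0,0,0]}])

```text
time: 35.4
position: [0.4695, 0.068, 0.0586]
tool_rot: [-3.096, 0.369, 0.216]
ft_force: [-0.9, 0.2, -3.4]
grip_width: 0.569
grip_force: 35.0
```

```bash
python3 st.py
```

```text
35.4 [0.4695 0.068  0.0586] yaw -13.6 tilt -7.99 F [-0.8885  0.2054 -3.4014] Tw [ 0.0184 -0.2061  0.0212] Ttool [ 0.0628  0.1959 -0.0302] grip 0.569 34.993951683864 jt [-0.2941  0.6687  0.0052]
```

Emit:
step_arm(commands=[{"travel":[0,0,0],"turn":[0,8,0]},{"travel":[0,0,0],"turn":[0,14,0]},{"travel":[0,0,0],"turn":[0,16,0]},{"travel":[0,0,0],"turn":[0,16,0]},{"travel":[0,0,0],"turn":[0,16,0]}])

```text
time: 35.9
position: [0.4697, 0.068, 0.0588]
tool_rot: [3.096, -0.369, 0.216]
ft_force: [-0.2, -0.6, -3.6]
grip_width: 0.571
grip_force: 35.0
```

Emit:
step_arm(commands=[{"travel":[0,0,0],"turn":[0,0,0]},{"travel":[0,0,0],"turn":[0,0,0]},{"travel":[0,0,0],"turn":[0,0,0]},{"travel":[0,0,0],"turn":[0,0,0]},{"travel":[0,0,0],"turn":[0,0,0]}])

```text
time: 36.4
position: [0.4696, 0.0679, 0.0584]
tool_rot: [3.096, -0.37, 0.216]
ft_force: [0.2, -0.6, -3.9]
grip_width: 0.572
grip_force: 35.0
```

```bash
python3 st.py
```

```text
36.4 [0.4696 0.0679 0.0584] yaw -13.6 tilt 7.98 F [ 0.1911 -0.5875 -3.8589] Tw [0.0372 0.2293 0.0285] Ttool [-0.0137 -0.2317 -0.0307] grip 0.572 34.99386370182037 jt [ 0.3383 -0.798  -0.0051]
```

Emit:
step_arm(commands=[{"travel":[0,0,0],"turn":[0,-4,0]},{"travel":[0,0,0],"turn":[0,-8,0]},{"travel":[0,0,0],"turn":[0,-8,0]},{"travel":[0,0,0],"turn":[0,-8,0]},{"travel":[0,0,0],"turn":[0,-8,0]}])

```text
time: 36.9
position: [0.4688, 0.0681, 0.0582]
tool_rot: [3.119, -0.371, 0.0]
ft_force: [0.0, 0.2, -4.1]
grip_width: 0.57
grip_force: 35.0
```

Emit:
step_arm(commands=[{"travel":[0,0,0],"turn":[0,0,0]},{"travel":[0,0,0],"turn":[0,0,0]},{"travel":[0,0,0],"turn":[0,0,0]},{"travel":[0,0,0],"turn":[0,0,0]},{"travel":[0,0,0],"turn":[0,0,0]}])

```text
time: 37.4
position: [0.4695, 0.068, 0.0586]
tool_rot: [3.119, -0.372, 0.0]
ft_force: [0.4, -0.3, -3.0]
grip_width: 0.571
grip_force: 35.0
```

```bash
python3 st.py
```

```text
37.4 [0.4695 0.068  0.0586] yaw -13.6 tilt 0.01 F [ 0.4184 -0.3196 -2.9838] Tw [ 0.0335  0.0477 -0.0015] Ttool [ 0.0213 -0.0542  0.0015] grip 0.571 34.993964955210686 jt [ 0.0033 -0.066  -0.0006]
```

Settled joint torques decide it. On the right case, the ±8° against ±2° readings are off linear by the expected ball offset: j6 is −1.47, where a sound case predicts −1.24 and a ball predicts −1.48. The left and middle cases agree with each other as sound. So the right case rattles, and I'm carrying it to the pad.

Emit:
step_arm(commands=[{"travel":[0,0,-0.01],"turn":[0,0,0]},{"travel":[0,0,-0.03],"turn":[0,0,0]},{"travel":[0.005,0.01,-0.045],"turn":[0,0,0]},{"travel":[0.015,0.028,-0.052],"turn":[0,0,0]},{"travel":[0.028,0.052,-0.052],"turn":[0,0,0]}])

```text
time: 37.9
position: [0.486, 0.0116, 0.1129]
tool_rot: [-3.119, 0.368, -0.006]
ft_force: [0.7, -0.1, -3.4]
grip_width: 0.57
grip_force: 35.0
```

Emit:
step_arm(commands=[{"travel":[0.014,0.026,0],"turn":[0,0,0]},{"travel":[0.028,0.052,0],"turn":[0,0,0]},{"travel":[0.042,0.078,0],"turn":[0,0,0]},{"travel":[0.056,0.104,0],"turn":[0,0,0]},{"travel":[0.064,0.12,0],"turn":[0,0,0]}])

```text
time: 38.4
position: [0.519, -0.1238, 0.1114]
tool_rot: [3.118, -0.376, 0.002]
ft_force: [0.3, -0.0, -3.8]
grip_width: 0.572
grip_force: 35.0
```

Emit:
step_arm(commands=[{"travel":[0.005,0.008,0],"turn":[0,0,0]},{"travel":[0.006,0.01,0],"turn":[0,0,0]},{"travel":[0.006,0.01,0],"turn":[0,0,0]},{"travel":[0.006,0.01,0],"turn":[0,0,0]},{"travel":[0.006,0.01,0],"turn":[0,0,0]}])

```text
time: 38.9
position: [0.5219, -0.1306, 0.1106]
tool_rot: [-3.12, 0.369, 0.0]
ft_force: [0.6, -0.7, -3.5]
grip_width: 0.573
grip_force: 35.0
```

Emit:
step_arm(commands=[{"travel":[0,0,0],"turn":[0,0,0]},{"travel":[0,0,0],"turn":[0,0,0]},{"travel":[0,0,0],"turn":[0,0,0]},{"travel":[0,0,0],"turn":[0,0,0]},{"travel":[0,0,0],"turn":[0,0,0]}])

```text
time: 39.4
position: [0.5219, -0.132, 0.1105]
tool_rot: [3.119, -0.372, -0.0]
ft_force: [0.0, 0.4, -3.5]
grip_width: 0.568
grip_force: 35.0
```

```bash
python3 st.py; python3 - <<'E'
from bench import ctrl
import cv2,numpy as np
a=ctrl.get_image("scene")[:,:,::-1];b=ctrl.get_image("top")[:,:,::-1]
cv2.imwrite("pics/fin.png",np.vstack([cv2.resize(a[170:330,180:440],(780,300)) if 0 else cv2.resize(a[190:320,180:440],(600,300)),cv2.resize(b[170:270,170:370+0],(600,300))]))
E
```

```text
39.4 [ 0.5219 -0.132   0.1105] yaw -13.6 tilt -0.0 F [ 0.023   0.3562 -3.5261] Tw [ 0.0853 -0.0254  0.0229] Ttool [ 0.0889  0.0046 -0.0229] grip 0.568 34.99390832148492 jt [-0.0128 -0.0596 -0.0002]
```

View pics/fin.png

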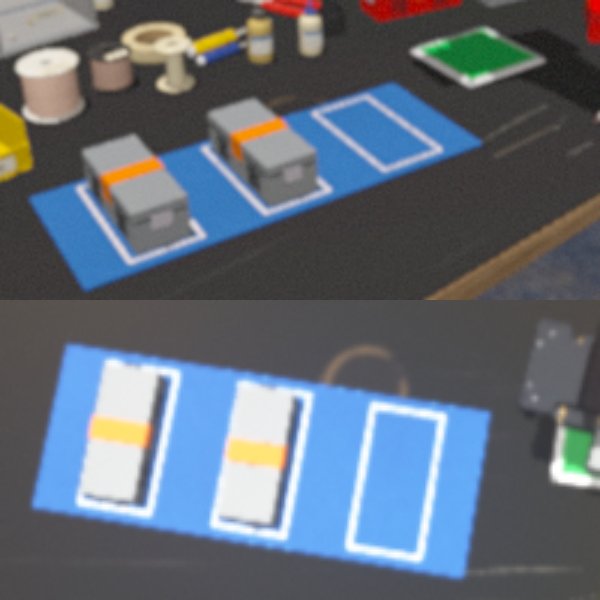

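The picture shows the left and middle cases level inside their outlines, centred at about (120,430) and (255,455) in the lower half. The right place is empty, the bottles are untouched, and the gripper is over the pad. Grip is 35 N at 0.57 opening with a 3.5 N load, so the case is held.

```bash
python3 -c "
from bench import ctrl
print(ctrl.close_job())"
```

```text
the job is handed in; nothing more can be done
None
```

I tried all three cases in order: the right-hand one rattles and is held still and level about 8 cm above the green pad, the left and middle ones are back level on their places, and the job is handed in (its result wasn't shown).

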